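# Set the inspection lamp over the exhibit bottle and switch it on

### The job

The green bottle on the white paper is to be searched for prints under the inspection lamp. Lift the lamp on its telescopic mast until the mast's lock button snaps out, then swing the head round until it is centred over the bottle, and after that switch the lamp on: push the switch on the console in and turn it clockwise past its safety stop, all the way round, and let it spring back up. Do not disturb the bottle or the other things on the desk.

Things in the scene. Friction and masses are not known exactly. Their poses are not given: they have to be found in the camera images.
- lamp_grip (a point): Round black grip on top of the lamp head: 26 mm diameter with a 32 mm flange at its top, 42 mm tall. Point on its axis, 20 mm above the head's flat top, 22 below the grip's top. Pinch it from above, any yaw, to lift and swing the lamp; it turns with the arm and may slip round in the fingers. The head is a disc, 90 mm across, 34 thick, at the end of the arm, 150 mm from the mast's axis.
- lamp_head (a point): Centre of the lens, on the underside of the lamp head, straight below lamp_grip (54 mm lower). It must come over the bottle. As it starts it is about 0.15 to 0.17 m above the table, lower than the top of the bottle; once the mast has locked it is about 0.25 m up.
- lamp_hub (a point): Point on the upright axis of the telescopic mast, at the height of the swivel arm, inside the black hub (40 mm wide, its top 19 mm above this point). The arm swings about this upright axis.
- lamp_mast (a joint): How far the steel inner tube (29 mm) is drawn up out of the aluminium outer tube (38 mm, its top 163 mm above the table), m: 0 fully down, 0.100 at the lock hole, end stop at 0.1015. It slides straight up, takes about 10 to 14 N to lift, and stays where it is left by friction, but is only secured when the button is out.
- lamp_lock (a joint): Brass spring lock button of the mast (10 mm), m: 0 pressed in, hidden inside the outer tube; 0.007 snapped out through the dark hole near the top of the outer tube, on the side away from the robot and to its right. It snaps out by itself when the mast comes to 0.098 to 0.1015 and then holds it both ways (3 mm of play).
- lamp_swing (a joint): Angle of the swivel arm about the mast, rad: 0 with the arm along the console, over the switch; grows counter-clockwise seen from above (towards the side of the console away from the robot, where the bottle stands). Range -0.3 to 2.3. Stiff: stays where it is left, about 1 to 2 N at the grip move it.
- exhibit_mid (a point): Centre of the green glass bottle, half-way up: 68 mm diameter, 190 mm tall, loose, standing on the white paper beyond the console. Its centre is 138 to 162 mm from the mast's axis. The head passes over it only when the mast is drawn up.
- switch_grip (a point): Bar of the black safety switch, on its turning axis, on the console's top (120 x 330 mm, 45 high) near its right end, 200 mm from the mast's axis. Bar 48 mm long along this point's x, 14 wide, 26 tall; this point is 11 mm below its top, 15 above the round skirt (48 mm across) under it. z up. Pinch it across its width. With the arm at 0 the lamp head bars the way from above.
- switch (a joint): Angle of the switch, rad: 0 off; grows clockwise seen from above, end stop at 1.3 = on. Unless the knob is pushed in, a safety stop holds it at about 0.2. Once past about 0.9 it may be let up. Friction 0.04 N m.
- switch_push (a joint): How far the switch is pushed in (straight down), m: 0 up, 0.006 fully in; a spring brings it back up; 3 N starts it, 6 N takes it fully in. It must be in by 0.0045 or more to pass the safety stop.
- powder_jar_mid (a point): Bystander, leave alone: glass powder jar with a black lid, 69 mm wide, 48 mm tall, on the console's far side, to the right or left of the bottle. This point is its centre, 24 mm above the table.
- cream_pot_mid (a point): Bystander, leave alone: small white plastic pot, 63 mm wide, 36 mm tall, on the console's far side, to the left or right of the bottle. This point is its centre, 18 mm above the table.
- tape_roll_mid (a point): Bystander, leave alone: roll of brown tape lying flat, 96 mm across, 72 mm bore, 50 mm tall, beyond the console's right end. This point is its centre, 25 mm above the table.
- reagent_mid (a point): Bystander, leave alone: brown glass jar with a black cap, 58 mm wide, 120 mm tall, just left of the mast. This point is its centre, 60 mm above the table.
- dust_brush_mid (a point): Bystander, leave alone: dusting brush lying flat, 180 mm long, 27 mm thick, beyond the console, to the right. This point is its centre, 13 mm above the table.
- card_box_mid (a point): Bystander, leave alone: flat cardboard box, 102 x 67 x 32 mm, at the console's right end. This point is its centre, 15 mm above the table.
Not all that is in view belongs to the job. There is more than one size of the part that bears exhibit_mid; the job needs the largest.

How it is judged (in metres and radians):
On the way, in this order (a step that is already met when the one before it is completed fails the run):
1. the mast is drawn up and its lock button has snapped out (value of joint lamp_mast above 0.096 m and value of joint lamp_lock above 0.005 m), for 0.2 s.
2. the locked lamp's head is over the bottle (all of step 1 and horizontal distance between lamp_head and exhibit_mid below 0.03 m), for 0.2 s.
3. the switch is pushed in and turned past its safety stop to on (value of joint switch above 1.1 rad), for 0.1 s.
At the end, for the whole second after the job is handed in: Mast up over 96 of 100 mm, lock button out over 5 of 7 mm; lens centre within 30 mm of the bottle's centre seen from above; switch over 1.1 of 1.3 rad and sprung up within 1.5 mm; bottle upright (0.1 rad), within 15 mm of where it was; nothing else shifted (all of step 2 and value of joint switch above 1.1 rad and value of joint switch_push below 0.0015 m and distance of exhibit_mid from where it was at the start of the episode below 0.015 m and angle between exhibit_mid's own z axis and vertical below 0.1 rad); the robot touches nothing.
It fails at once if the bottle is knocked: shifted more than 15 mm or tipped (distance of exhibit_mid from where it was at the start of the episode above 0.015 m or angle between exhibit_mid's own z axis and vertical above 0.25 rad).
It fails at once if another thing on the desk is shifted more than 30 mm (distance of any of powder_jar_mid, cream_pot_mid, tape_roll_mid, reagent_mid, dust_brush_mid, card_box_mid from where it was at the start of the episode above 0.03 m).
It also fails if it takes over 72 s, if anything falls off the work surface, if the arm or the gripper's body presses on something with over 40 N, if the wrist force passes 120 N, or if a joint passes its speed limit or range.

### The arm

A 6-joint arm with a two-finger parallel gripper is mounted at the origin on the work surface. World frame = base frame: x ahead of the robot, y to its left, z up, the work surface at z = 0. Lengths are in m, angles in degrees, forces in N, time in s.
With the tool pointing down it reaches from about 0.4 to 0.825 m from the base axis. Payload 7 kg.
Tool frame: the origin (TCP) lies midway between the tips of the shut fingers; the grasp point (between the pads) lies ctrl.tcp_to_grasp behind it (ctrl.tcp_to_grasp is the distance from the TCP to the grasp point, in m); z points along the fingers, y is the line along which they close (so a half turn about z gives the same grasp; the last joint's range is limited). The gripper opens to 88 mm and grips with 3 to 60 N. Pads are 19 mm wide; open, the fingers measure 130 mm over their backs; the gripper's body (78 mm by 193 mm) begins 47 mm behind the grasp point.
Start: joints at [87.668, 20.546, 0.682, 0, -70.136, -16.507], TCP at [0.218, 0.639, 0.227] pointing down, gripper open.
Joint ranges: [-176.03, 176.03], [-82.01, 121.73], [-58.28, 71.71], [-173.87, 95.51], [-174.79, -0.11], [-173.66, 173.66]. Speed limits (degrees/s): [136.94, 136.94, 172.46, 180, 180, 180].

### API

Orientations are given as [roll, pitch, yaw] about the fixed x, y, z axes, in that order (R = Rz(yaw) Ry(pitch) Rx(roll)).
In Python, from plant import ctrl, imaging, close_job gives the robot as it stands.
- The arm moves only by the shell command python3 -m crank 'ROWS'. ROWS is JSON, a list of rows, each a list of 3 entries, a list of its own where there are three numbers: the shift along the world's x, y, z in m, then the turn, a rotation vector about the world's x, y, z in degrees, then the opening, from -1 (shut) to 1 (fully open), so that 0 is half open. A call has 1 to 12 rows; each row shifts and turns the commanded pose from where the row before left it; what a row does not reach is not made up. A row lasts 1/10 s, in which the tool goes at most 50 mm and 8.59 degrees, less where a joint would pass 70% of its speed; a pose out of reach is approached as far as the arm can. A call is refused whole if a number of a shift passes 0.05 or a number of a turn 8.59, either way. A call with a gripper value outside its range is refused whole. The fingers move at their own pace and stop on an object; the grip force is fixed at half the most. Time passes only in rows, so rows that do not move let the fingers close. It gives the time, the measured TCP pose, the force, the opening and the grip force at its end, in the units of the state.
- ctrl.get_obs(): the state, without advancing time (a new reading comes with each control period).
- imaging.snapshot(name): name is "side" or "top"; returns (picture, depth): 400x640x3 uint8, blue, green, red; 400x640 float32, m along the optical axis (not along the pixel's ray), 0 where there is no reading.
- imaging.camera_model(name): a dict with "mtx" (3x3 intrinsics, pixels), "D" ([k1, k2, p1, p2, k3] as OpenCV has them; the pictures are not rectified), "R" (3x3) and "t" (3): a world point X has camera coordinates R X + t. Camera axes: x right, y down, z forward; pixel columns grow to the right and rows downward; lengths in m; the calibration is good to about 2 mm. A picture is of the moment at which its call begins. camera_model takes no time and is no camera call.
- close_job(): hands the job in; it is judged then, once.
The state is a dict: "clock": time; "joint_pos": joint angles; "qvel": joint speeds; "tau": joint torques, N m; "tool_pos": TCP position; "orientation": TCP orientation; "force": force on the tool from outside, world axes, zero at the start; "moment": the same for the moment, N m; "opening": finger opening in m; "gripper_force": force on a finger pad.
Only numpy, scipy, OpenCV 4.12 (cv2) and the standard library are available. Lean on these libraries where they do the work, as an engineer would, in place of code of your own. Each camera call takes 0.05 s, during which the arm holds its last target. There are 200 camera calls.

## Working session

There is one attempt and no reset: what is moved stays moved. The work goes in short steps, Python scripts to look and compute and a shell command to move; the robot and the scene stay as the last step left them, time stands still between calls to the robot, and variables do not carry over. Pictures are saved under pics/ and viewed, at most 10 in all, crops included, and the job is handed in when it is done.

```bash
ls; mkdir -p pics; cat > h.py <<'E'
import numpy as np, cv2
from plant import ctrl, imaging
def world(name, depth, px):
    m=imaging.camera_model(name); K=np.array(m["mtx"],float); D=np.array(m["D"],float); R=np.array(m["R"]); t=np.array(m["t"]).ravel()
    px=np.array(px,float).reshape(-1,1,2); n=cv2.undistortPoints(px,K,D)[:,0]
    z=np.array([depth[int(v),int(u)] for u,v in px[:,0].astype(int)])
    c=np.c_[n*z[:,None],z]
    return (c-t)@R
def cloud(name, depth):
    v,u=np.nonzero(depth>0); return np.c_[u,v], world(name,depth,np.c_[u,v])
E
python3 - <<'E'
from h import *
for n in("top","side"):
    p,d=imaging.snapshot(n); cv2.imwrite(f"pics/{n}0.png",p); np.save(f"pics/{n}0.npy",d)
    m=imaging.camera_model(n); print(n, -np.array(m["R"]).T@np.array(m["t"]).ravel(), np.round(m["R"],2).tolist())
print(ctrl.get_obs(), ctrl.tcp_to_grasp)
E
```

```text
pics
top [0.50318138 0.02418866 1.50724221] [[-0.01, -1.0, 0.01], [-1.0, 0.0, -0.09], [0.09, -0.01, -1.0]]
side [ 1.2226523  -0.43178405  0.70525866] [[0.6, 0.8, 0.02], [0.49, -0.35, -0.8], [-0.63, 0.49, -0.61]]
{'clock': 0.1, 'joint_pos': array([ 8.76679870e+01,  2.05888053e+01,  6.39701460e-01, -1.74971988e-02,
       -7.01386758e+01, -1.65061700e+01]), 'qvel': array([-0.01874839, -0.09747194,  0.20637504,  0.06112188,  0.01115719,
        0.01459644]), 'tau': array([-1.51593900e-03, -5.84161305e+01,  2.93755174e+01,  7.01574057e+00,
        1.02307118e-02, -5.73067268e-05]), 'tool_pos': array([0.21784859, 0.63840537, 0.22570567]), 'orientation': array([ 1.79911164e+02, -9.17056572e-03, -1.88441331e+01]), 'force': array([-1.04777317,  0.91823024,  0.30730112]), 'moment': array([0.00042649, 0.06474222, 0.01045227]), 'gripper_force': 0.0, 'opening': 0.08794108247758094} 0.0188
```

View pics/top0.png

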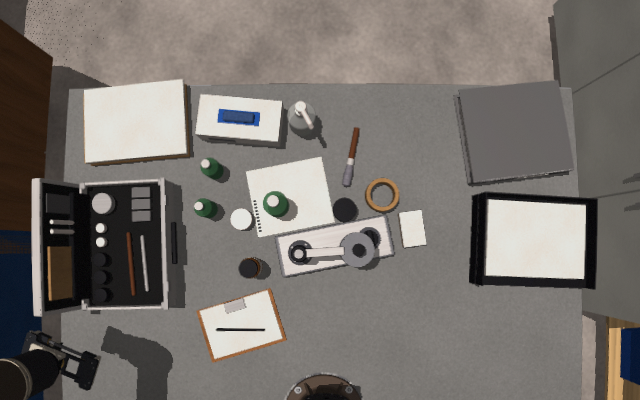

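View pics/side0.png

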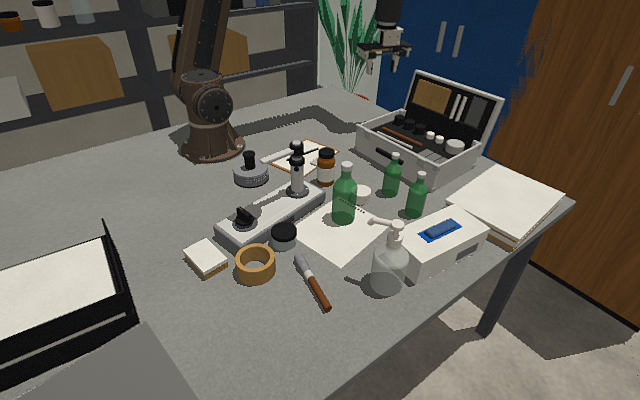

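The top view shows three green bottles: (276,204) on the white paper and two smaller ones at (211,168) and (205,207), off the paper. I choose (276,204). The lamp grip is at about (357,250), the mast hub at (298,252), and the switch at about (370,238), partly under the head. In the side view the grip is at (250,160), the mast at (297,165), the bottle at (345,195) and the switch at (243,217).

```bash
python3 - <<'E'
from h import *
p=cv2.imread("pics/top0.png"); d=np.load("pics/top0.npy")
s=cv2.imread("pics/side0.png"); ds=np.load("pics/side0.npy")
a=cv2.resize(p[175:290,230:400],None,fx=4,fy=4,interpolation=cv2.INTER_CUBIC)
b=cv2.resize(s[130:270,200:370],None,fx=4,fy=4,interpolation=cv2.INTER_CUBIC)
cv2.imwrite("pics/a.png",a);cv2.imwrite("pics/b.png",b)
T,X=cloud("top",d); S,Y=cloud("side",ds)
def reg(uv,P,u0,u1,v0,v1,z0,z1):
    k=(uv[:,0]>=u0)&(uv[:,0]<=u1)&(uv[:,1]>=v0)&(uv[:,1]<=v1)&(P[:,2]>z0)&(P[:,2]<z1); return P[k]
def show(n,q): print(n,len(q),*( (np.round(np.median(q,0),4),np.round(q.min(0),3),np.round(q.max(0),3)) if len(q) else ()))
k=reg(T,X,335,385,225,275,0.1,0.4); print(np.histogram(k[:,2],bins=np.arange(.1,.4,.01)))
show("griptop",k[k[:,2]>k[:,2].max()-.012]); 
show("headtop",reg(T,X,335,385,225,275,k[:,2].max()-.05,k[:,2].max()-.035))
h=reg(T,X,282,312,238,268,.12,.4); show("hub",h[h[:,2]>h[:,2].max()-.012])
b=reg(T,X,258,295,186,222,.01,.4); print(np.histogram(b[:,2],bins=np.arange(.01,.3,.02))[0]); show("bottletop",b[b[:,2]>.16])
show("sideswitch",reg(S,Y,225,265,195,235,.058,.1))
show("sidebottle",reg(S,Y,328,360,165,225,.02,.12))
show("sidegrip",reg(S,Y,240,260,145,170,.15,.4))
show("sidehub",reg(S,Y,285,310,138,200,.15,.4))
E
```

```text
(array([  0,   0,   0,   0,   0,   1,  13,   4,  70, 748,  68,   0,   3,
       113,   5,   0,   0,   0,   0,   0,   0,   0,   0,   0,   0,   0,
         0,   0,   0,   0]), array([0.1 , 0.11, 0.12, 0.13, 0.14, 0.15, 0.16, 0.17, 0.18, 0.19, 0.2 ,
       0.21, 0.22, 0.23, 0.24, 0.25, 0.26, 0.27, 0.28, 0.29, 0.3 , 0.31,
       0.32, 0.33, 0.34, 0.35, 0.36, 0.37, 0.38, 0.39, 0.4 ]))
griptop 116 [ 0.4825 -0.0867  0.2357] [ 0.47  -0.102  0.231] [ 0.497 -0.074  0.242]
headtop 645 [ 0.4822 -0.0818  0.1951] [ 0.441 -0.131  0.192] [ 0.528 -0.03   0.206]
hub 168 [0.473  0.061  0.2119] [0.455 0.036 0.208] [0.493 0.081 0.22 ]
[ 12  11  15  11  14 180 173   5  44  72   0   0   0   0]
bottletop 116 [0.6095 0.1286 0.1913] [0.596 0.115 0.176] [0.625 0.144 0.198]
sideswitch 252 [ 0.5218 -0.1359  0.0731] [ 0.49  -0.154  0.058] [ 0.54  -0.107  0.093]
sidebottle 850 [0.6294 0.118  0.0647] [0.454 0.096 0.02 ] [0.647 0.256 0.12 ]
sidegrip 349 [ 0.4897 -0.0864  0.2019] [ 0.44  -0.111  0.191] [ 0.512 -0.046  0.237]
sidehub 397 [0.487  0.0556 0.1922] [0.456 0.018 0.15 ] [0.5   0.087 0.216]
```

View pics/a.png

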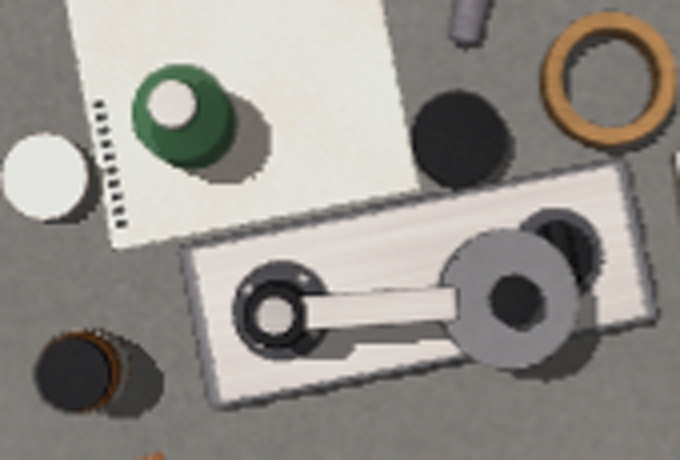

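View pics/b.png

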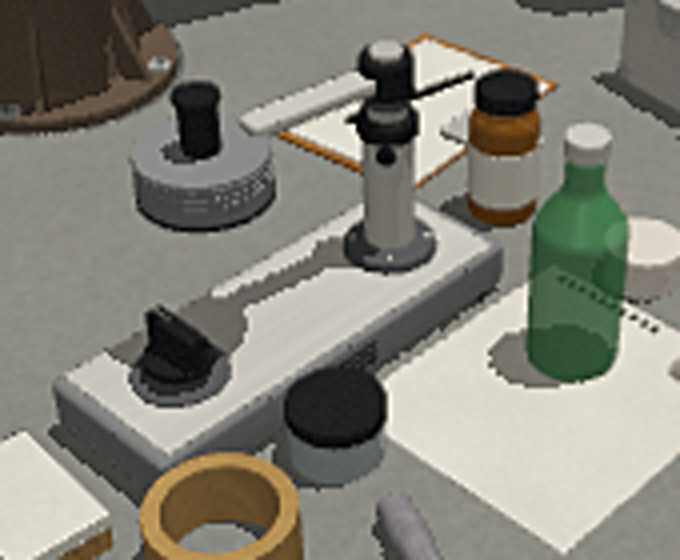

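The crops confirm the choice: the large bottle is alone on the paper, the grip is on the head, and the switch bar is in the open seen from the side. Now I move up and across towards the grip.

```bash
python3 -m crank '[[[0,0,0.04],[0,0,0],1],[[0,0,0.04],[0,0,0],1],[[0,0,0.03],[0,0,0],1],[[0.03,-0.034,0],[0,0,-7],1],[[0.033,-0.034,0],[0,0,-7],1],[[0.033,-0.034,0],[0,0,-7],1],[[0.033,-0.034,0],[0,0,-7],1],[[0.033,-0.034,0],[0,0,-7],1],[[0.033,-0.034,0],[0,0,-7],1],[[0.033,-0.034,0],[0,0,-7],1],[[0,0,0],[0,0,-6],1],[[0,0,0],[0,0,-6],1]]'
python3 -m crank '[[[0.004,-0.04,0],[0,0,0],1],[[0.003,-0.044,0],[0,0,0],1],[[0.003,-0.044,0],[0,0,0],1],[[0.003,-0.044,0],[0,0,0],1],[[0.003,-0.044,0],[0,0,0],1],[[0.003,-0.044,0],[0,0,0],1],[[0.003,-0.044,0],[0,0,0],1],[[0.003,-0.044,0],[0,0,0],1],[[0.003,-0.044,0],[0,0,0],1],[[0.003,-0.044,0],[0,0,0],1],[[0.003,-0.044,0],[0,0,0],1],[[0,0,0],[0,0,0],1]]'
python3 -c "
from h import *; print(ctrl.get_obs()['joint_pos'])"
```

```text
clock: 1.3
tool_pos: [0.447, 0.3992, 0.3362]
orientation: [180.0, -0.0, -80.3]
force: [-0.1, 1.1, 0.1]
opening: 0.0878
gripper_force: 0.0
clock: 2.5
tool_pos: [0.4794, -0.0832, 0.3362]
orientation: [179.9, -0.0, -80.1]
force: [-0.3, 1.2, -0.4]
opening: 0.0879
gripper_force: 0.0
[ 1.33867045e+01 -7.56022008e-01 -1.14740540e+01  2.81776838e-02
 -7.93525900e+01 -3.50698981e+00]
```

```bash
python3 -m crank '[[[0.003,-0.0035,-0.04],[0,0,0],1],[[0,0,-0.04],[0,0,0],1],[[0,0,-0.03],[0,0,0],1],[[0,0,-0.015],[0,0,0],1],[[0,0,-0.011],[0,0,0],1],[[0,0,0],[0,0,0],1],[[0,0,0],[0,0,0],-1],[[0,0,0],[0,0,0],-1],[[0,0,0],[0,0,0],-1],[[0,0,0],[0,0,0],-1],[[0,0,0],[0,0,0],-1],[[0,0,0],[0,0,0],-1]]'
```

```text
clock: 3.7
tool_pos: [0.483, -0.0827, 0.2007]
orientation: [-180.0, 0.0, -79.8]
force: [-0.7, -0.2, -0.1]
opening: 0.0452
gripper_force: 0.0
```

```bash
python3 -m crank '[[[0,-0.0035,0],[0,0,0],-1],[[0,0,0],[0,0,0],-1],[[0,0,0],[0,0,0],-1],[[0,0,0],[0,0,0],-1],[[0,0,0],[0,0,0],-1],[[0,0,0],[0,0,0],-1]]'
```

```text
clock: 4.3
tool_pos: [0.483, -0.0864, 0.2006]
orientation: [-180.0, -0.0, -79.8]
force: [-0.5, -2.4, 0.8]
opening: 0.0303
gripper_force: 30.0
```

```bash
python3 -m crank '[[[0,0,0],[0,0,0],-1],[[0,0,0],[0,0,0],-1],[[0,0,0.005],[0,0,0],-1],[[0,0,0.01],[0,0,0],-1],[[0,0,0.01],[0,0,0],-1],[[0,0,0],[0,0,0],-1]]'
```

```text
clock: 4.9
tool_pos: [0.483, -0.0862, 0.2267]
orientation: [-180.0, -0.0, -79.8]
force: [-0.7, -2.0, -5.6]
opening: 0.0304
gripper_force: 30.0
```

```bash
python3 -m crank '[[[0,0,0.01],[0,0,0],-1],[[0,0,0.01],[0,0,0],-1],[[0,0,0.01],[0,0,0],-1],[[0,0,0.01],[0,0,0],-1],[[0,0,0.01],[0,0,0],-1],[[0,0,0],[0,0,0],-1]]'
python3 - <<'E'
from h import *
p,d=imaging.snapshot("side"); T,Y=cloud("side",d)
cv2.imwrite("pics/c.png",cv2.resize(p[70:250,190:370],None,fx=3.2,fy=3.2,interpolation=cv2.INTER_CUBIC))
E
```

```text
clock: 5.5
tool_pos: [0.4839, -0.0864, 0.2779]
orientation: [-179.8, -0.1, -79.8]
force: [-1.9, -1.0, -3.6]
opening: 0.0305
gripper_force: 30.0
```

View pics/c.png

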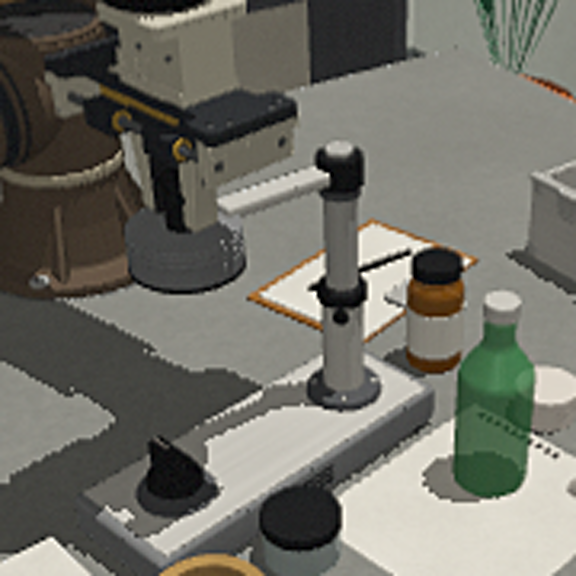

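The crop shows the mast well up, with the inner tube in view at about (340,240) and the head held in the fingers at (185,250). The lock hole at (340,317) is still dark. I keep lifting, with fine steps near the hole.

```bash
python3 -m crank '[[[0,0,0.008],[0,0,0],-1],[[0,0,0.006],[0,0,0],-1],[[0,0,0.003],[0,0,0],-1],[[0,0,0.002],[0,0,0],-1],[[0,0,0.001],[0,0,0],-1],[[0,0,0.001],[0,0,0],-1],[[0,0,0],[0,0,0],-1]]'
```

```text
clock: 6.25
tool_pos: [0.4823, -0.086, 0.2953]
orientation: [179.9, 0.0, -79.9]
force: [1.3, -1.3, -21.4]
opening: 0.0301
gripper_force: 30.0
```

```bash
python3 -m crank '[[[0,0,0.001],[0,0,0],-1],[[0,0,0.001],[0,0,0],-1],[[0,0,0],[0,0,0],-1]]'
```

```text
clock: 6.55
tool_pos: [0.4813, -0.0857, 0.2956]
orientation: [179.7, 0.1, -79.9]
force: [1.4, -1.5, -30.3]
opening: 0.0304
gripper_force: 30.0
```

```bash
python3 -m crank '[[[0,0,0.001],[0,0,0],-1],[[0,0,0.001],[0,0,0],-1],[[0,0,0],[0,0,0],-1]]'
```

```text
clock: 6.85
tool_pos: [0.4804, -0.0856, 0.2961]
orientation: [179.5, 0.2, -79.9]
force: [2.7, -1.9, -37.2]
opening: 0.0299
gripper_force: 30.0
```

The lift force is climbing with no more travel, so the mast is locked or at its stop. I relax and check the button.

```bash
python3 -m crank '[[[0,0,-0.002],[0,0,0],-1],[[0,0,-0.002],[0,0,0],-1],[[0,0,0],[0,0,0],-1]]'
python3 - <<'E'
from h import *
p,d=imaging.snapshot("side"); 
cv2.imwrite("pics/d.png",cv2.resize(p[70:200,250:340],None,fx=4.5,fy=4.5,interpolation=cv2.INTER_CUBIC))
E
```

```text
clock: 7.15
tool_pos: [0.4822, -0.086, 0.2955]
orientation: [179.9, 0.0, -79.8]
force: [-0.7, -0.7, -24.5]
opening: 0.0303
gripper_force: 30.0
```

View pics/d.png

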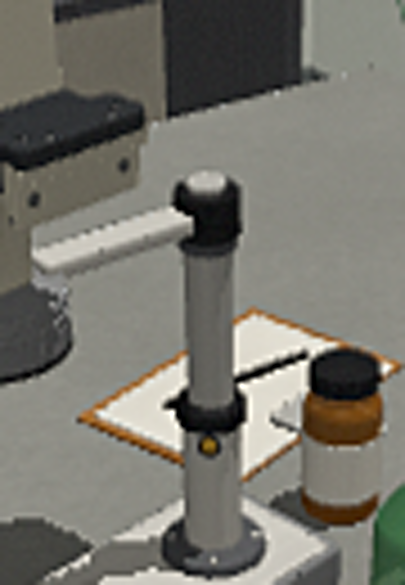

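The brass button is out at (208,446) in the crop, so the mast is locked. I ease off the lift and swing.

```bash
python3 -m crank '[[[0,0,-0.002],[0,0,0],-1],[[0,0,-0.001],[0,0,0],-1],[[0.018,0.0024,0],[0,0,7],-1],[[0.0176,0.0046,0],[0,0,7],-1],[[0.0169,0.0067,0],[0,0,7],-1],[[0.016,0.0087,0],[0,0,7],-1],[[0.0148,0.0106,0],[0,0,7],-1],[[0.0134,0.0123,0],[0,0,7],-1],[[0,0,0],[0,0,0],-1]]'
```

```text
clock: 8.1
tool_pos: [0.5828, -0.0404, 0.2951]
orientation: [-179.9, -0.2, -37.6]
force: [2.4, -2.6, -10.4]
opening: 0.0305
gripper_force: 30.0
```

```bash
python3 -m crank '[[[0.0118,0.0138,0],[0,0,7],-1],[[0.01,0.0152,0],[0,0,7],-1],[[0.0081,0.0163,0],[0,0,7],-1],[[0.0061,0.0172,0],[0,0,7],-1],[[0.0039,0.0178,0],[0,0,7],-1],[[0.0017,0.0181,0],[0,0,7],-1],[[-0.0005,0.0182,0],[0,0,7],-1],[[0,0,0],[0,0,0],-1]]'
```

```text
clock: 8.9
tool_pos: [0.6242, 0.0778, 0.2954]
orientation: [180.0, -0.5, 11.4]
force: [10.4, -0.1, -13.3]
opening: 0.0303
gripper_force: 30.0
```

```bash
python3 -m crank '[[[-0.0027,0.018,0],[0,0,7],-1],[[-0.0049,0.0175,0],[0,0,7],-1],[[-0.007,0.0168,0],[0,0,7],-1],[[0,0,0],[0,0,0],-1],[[0,0,0],[0,0,0],-1]]'
```

```text
clock: 9.4
tool_pos: [0.6096, 0.1304, 0.2955]
orientation: [179.9, -0.5, 32.2]
force: [10.5, 5.1, -14.5]
opening: 0.0303
gripper_force: 30.0
```

```bash
python3 -m crank '[[[0,0,-0.001],[0,0,0],1],[[0,0,0],[0,0,0],1],[[0,0,0],[0,0,0],1],[[0,0,0],[0,0,0],1],[[0,0,0],[0,0,0],1],[[0,0,0],[0,0,0],1],[[0,0,0.02],[0,0,0],1],[[0,0,0.04],[0,0,0],1],[[0,0,0.04],[0,0,0],1],[[0,0,0],[0,0,0],1]]'
python3 - <<'E'
from h import *
p,d=imaging.snapshot("top"); T,X=cloud("top",d); np.save("pics/top1.npy",d)
s,ds=imaging.snapshot("side"); S,Y=cloud("side",ds)
cv2.imwrite("pics/e.png",np.vstack([cv2.resize(p[210:275,340:410],None,fx=5,fy=5,interpolation=cv2.INTER_CUBIC)[:300], cv2.resize(s[180:240,210:280],None,fx=5,fy=5,interpolation=cv2.INTER_CUBIC)]))
w=lambda P: P[(abs(P[:,0]-.52)<.045)&(abs(P[:,1]+.133)<.045)]
for n,P in(("top",w(X)),("side",w(Y))):
    for z0,z1 in((.082,.1),(.047,.065)):
        q=P[(P[:,2]>z0)&(P[:,2]<z1)]
        if len(q)>4: print(n,z0,len(q),np.round(np.median(q,0),4),cv2.minAreaRect(np.float32(q[:,:2]*1000)), q[:,2].max())
for u,v in((0,0),):pass
q=X[(abs(X[:,0]-.6)<.06)&(abs(X[:,1]-.128)<.06)&(X[:,2]>.29)&(X[:,2]<.32)]; print("head",len(q),np.median(q,0) if len(q) else 0)
E
```

```text
clock: 10.4
tool_pos: [0.6081, 0.1279, 0.3992]
orientation: [179.8, -0.5, 32.2]
force: [0.9, 0.3, 0.5]
opening: 0.0874
gripper_force: 0.0
top 0.082 90 [ 0.513  -0.1341  0.0903] ((512.3343505859375, -134.38632202148438), (47.77327346801758, 14.571769714355469), 12.217338562011719) 0.09705255051575863
top 0.047 499 [ 0.5217 -0.1314  0.05  ] ((520.59912109375, -133.10369873046875), (89.5682373046875, 88.63471221923828), 89.52662658691406) 0.06490494512935562
side 0.082 87 [ 0.5175 -0.1329  0.0894] ((513.7514038085938, -131.96983337402344), (48.784793853759766, 15.39186954498291), 9.891386032104492) 0.0932794937998534
side 0.047 338 [ 0.53   -0.1412  0.0485] ((520.8343505859375, -132.59417724609375), (88.86018371582031, 87.83667755126953), 89.27996063232422) 0.06489268697966144
head 222 [0.56513892 0.10348174 0.29375344]
```

View pics/e.png

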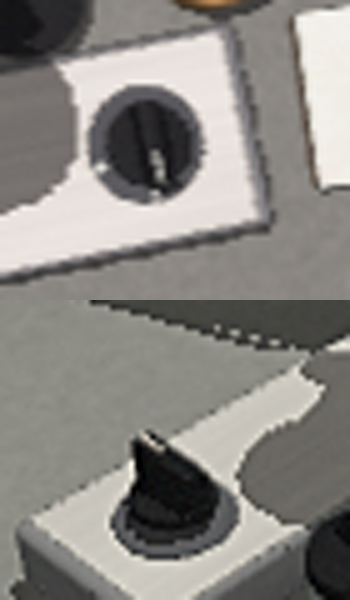

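The crop shows the switch bar in the open at about (150,145) in its top half, lying 11° from world x. Both views put its centre near (0.513, -0.133). I move over it, stay high, and check the arm's clearance from the mast.

```bash
python3 -m crank '[[[-0.0136,-0.0373,0],[0,0,-3],1],[[-0.0136,-0.0373,0],[0,0,-3],1],[[-0.0136,-0.0373,0],[0,0,-3],1],[[-0.0136,-0.0373,0],[0,0,-3],1],[[-0.0136,-0.0373,0],[0,0,-3],1],[[-0.0136,-0.0373,0],[0,0,-3],1],[[-0.0136,-0.0373,0],[0,0,-3],1],[[0,0,-0.05],[0,0,0],1],[[0,0,-0.05],[0,0,0],1],[[0,0,-0.05],[0,0,0],1],[[0,0,0],[0,0,0],1]]'
python3 - <<'E'
from h import *
s,ds=imaging.snapshot("side"); cv2.imwrite("pics/f.png",s)
p,d=imaging.snapshot("top"); T,X=cloud("top",d); S,Y=cloud("side",ds)
for n,P in(("top",X),("side",Y)):
    q=P[(np.hypot(P[:,0]-.473,P[:,1]-.061)<.06)&(P[:,2]>.25)]; print(n,len(q),np.histogram(q[:,2],np.arange(.25,1,.05))[0])
q=X[(abs(X[:,0]-.61)<.018)&(abs(X[:,1]-.128)<.018)&(X[:,2]>.32)]; print("grip",len(q),np.median(q,0))
print(ctrl.get_obs()['joint_pos'])
E
```

```text
clock: 11.6
tool_pos: [0.5057, -0.1329, 0.2352]
orientation: [-179.8, 0.8, 11.1]
force: [-0.7, -0.7, 0.2]
opening: 0.0875
gripper_force: 0.0
top 4184 [   0    0    0    0    0    0    0  128 4049    7    0    0    0    0]
side 413 [301  96   0   0   0   0  16   0   0   0   0   0   0   0]
grip 143 [0.60947087 0.12687871 0.32918481]
[ 6.70236977e+00  6.08344662e+00 -1.62548079e+01  6.33712574e-02
 -6.77825808e+01  9.44590667e+01]
```

View pics/f.png

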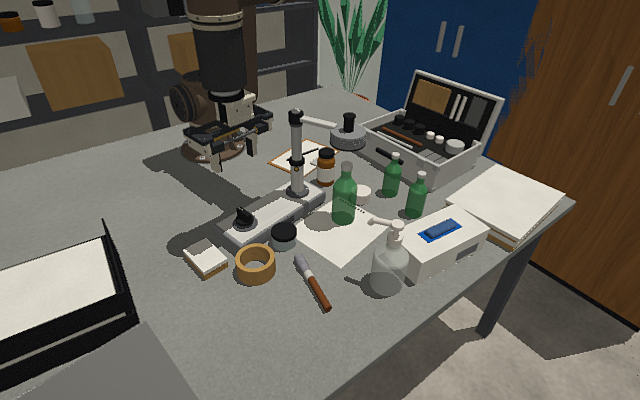

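The picture shows the head at (348,135) above the bottle at (345,195), and the arm well clear above the mast. The grip top measures (0.609, 0.127), which is on the bottle's axis. I descend onto the switch.

```bash
python3 -m crank '[[[0,0,-0.03],[0,0,0],1],[[0,0,-0.03],[0,0,0],1],[[0,0,-0.02],[0,0,0],1],[[0,0,-0.02],[0,0,0],1],[[0,0,0],[0,0,0],1],[[0,0,0],[0,0,0],1],[[0,0,0],[0,0,0],1]]'
```

```text
clock: 12.4
tool_pos: [0.5127, -0.133, 0.145]
orientation: [179.9, -0.2, 11.2]
force: [0.1, -0.1, 0.1]
opening: 0.0877
gripper_force: 0.0
```

```bash
python3 -m crank '[[[0,0,-0.02],[0,0,0],1],[[0,0,-0.02],[0,0,0],1],[[0,0,-0.02],[0,0,0],1],[[0,0,-0.014],[0,0,0],1],[[0,0,0],[0,0,0],1],[[0,0,0],[0,0,0],1]]'
```

```text
clock: 13.0
tool_pos: [0.512, -0.1331, 0.0699]
orientation: [180.0, -0.1, 11.2]
force: [0.3, 0.4, 0.6]
opening: 0.0878
gripper_force: 0.0
```

```bash
python3 -m crank '[[[0,0,0],[0,0,0],-1],[[0,0,0],[0,0,0],-1],[[0,0,0],[0,0,0],-1],[[0,0,0],[0,0,0],-1],[[0,0,0],[0,0,0],-1],[[0,0,0],[0,0,0],-1],[[0,0,0],[0,0,0],-1],[[0,0,0],[0,0,0],-1],[[0,0,0],[0,0,0],-1],[[0,0,0],[0,0,0],-1],[[0,0,0],[0,0,0],-1],[[0,0,0],[0,0,0],-1]]'
```

```text
clock: 14.2
tool_pos: [0.5109, -0.1327, 0.0686]
orientation: [-180.0, -0.0, 11.2]
force: [-0.8, 4.4, 1.6]
opening: 0.0142
gripper_force: 30.0
```

Gripped, with the opening at 14 mm to match the bar. Now I push in.

```bash
python3 -m crank '[[[0,0,-0.003],[0,0,0],-1],[[0,0,-0.003],[0,0,0],-1],[[0,0,-0.001],[0,0,0],-1],[[0,0,-0.001],[0,0,0],-1],[[0,0,0],[0,0,0],-1]]'
```

```text
clock: 14.7
tool_pos: [0.5114, -0.1329, 0.0623]
orientation: [180.0, -0.1, 11.2]
force: [-6.7, 6.8, 21.4]
opening: 0.0138
gripper_force: 30.1
```

```bash
python3 -m crank '[[[0,0,0],[0,0,-7],-1],[[0,0,0],[0,0,-7],-1],[[0,0,0],[0,0,-7],-1],[[0,0,0],[0,0,-7],-1],[[0,0,0],[0,0,-7],-1],[[0,0,0],[0,0,0],-1]]'
```

```text
clock: 15.3
tool_pos: [0.5117, -0.1323, 0.0623]
orientation: [-179.9, -0.1, -24.0]
force: [-7.2, 10.4, 20.2]
opening: 0.0137
gripper_force: 30.0
```

```bash
python3 -m crank '[[[0,0,0],[0,0,-7],-1],[[0,0,0],[0,0,-7],-1],[[0,0,0],[0,0,-7],-1],[[0,0,0],[0,0,-7],-1],[[0,0,0],[0,0,-7],-1],[[0,0,0],[0,0,-4],-1],[[0,0,0],[0,0,0],-1],[[0,0,0],[0,0,0],-1],[[0,0,0],[0,0,0],-1]]'
python3 -c "
from h import *; print(ctrl.get_obs()['moment'])"
```

```text
clock: 16.2
tool_pos: [0.5122, -0.1321, 0.0622]
orientation: [-179.8, -0.0, -62.8]
force: [-6.0, 12.6, 18.9]
opening: 0.0138
gripper_force: 30.0
[ 4.77670154  1.91538123 -0.05430595]
```

```bash
python3 -m crank '[[[0,0,0.003],[0,0,0],-1],[[0,0,0.003],[0,0,0],-1],[[0,0,0.002],[0,0,0],-1],[[0,0,0],[0,0,0],1],[[0,0,0],[0,0,0],1],[[0,0,0],[0,0,0],1],[[0,0,0],[0,0,0],1],[[0,0,0],[0,0,0],1],[[0,0,0],[0,0,0],1],[[0,0,0.02],[0,0,0],1],[[0,0,0.04],[0,0,0],1],[[0,0,0.04],[0,0,0],1]]'
python3 -m crank '[[[0,-0.01,0.05],[0,0,0],1],[[0,-0.03,0.04],[0,0,0],1],[[0,-0.04,0],[0,0,0],1],[[0,-0.04,0],[0,0,0],1],[[0,-0.04,0],[0,0,0],1],[[0,0,0],[0,0,0],1]]'
python3 - <<'E'
from h import *
p,d=imaging.snapshot("top"); T,X=cloud("top",d); s,ds=imaging.snapshot("side"); S,Y=cloud("side",ds)
cv2.imwrite("pics/g.png",np.hstack([p[150:300,180:440],s[80:300,160:440][:150]]).repeat(1,0)); cv2.imwrite("pics/g.png",s[80:300,160:440].repeat(2,0).repeat(2,1))
w=lambda P: P[(abs(P[:,0]-.513)<.04)&(abs(P[:,1]+.133)<.04)&(P[:,2]>.08)&(P[:,2]<.1)]
for P in(w(X),w(Y)):
    if len(P)>4: print(len(P),cv2.minAreaRect(np.float32(P[:,:2]*1000)),np.median(P[:,2]),P[:,2].max())
for P in (X,Y):
  for n,q in(("grip",P[(abs(P[:,0]-.61)<.02)&(abs(P[:,1]-.128)<.02)&(P[:,2]>.325)&(P[:,2]<.35)]),):
    print(n,len(q),np.median(q,0) if len(q) else 0)
E
```

```text
clock: 17.4
tool_pos: [0.5103, -0.1332, 0.1692]
orientation: [179.9, 0.0, -62.8]
force: [1.5, 0.1, 0.2]
opening: 0.0801
gripper_force: 0.0
clock: 18.0
tool_pos: [0.5103, -0.2966, 0.257]
orientation: [179.9, 0.0, -63.0]
force: [0.8, -0.6, -0.6]
opening: 0.0876
gripper_force: 0.0
101 ((514.2217407226562, -132.2517852783203), (15.15992259979248, 48.64440155029297), 29.15077781677246) 0.08886108471861849 0.09250436375744465
grip 139 [0.60954677 0.1268362  0.32955146]
grip 76 [0.61307108 0.12859193 0.32898516]
```

View pics/g.png

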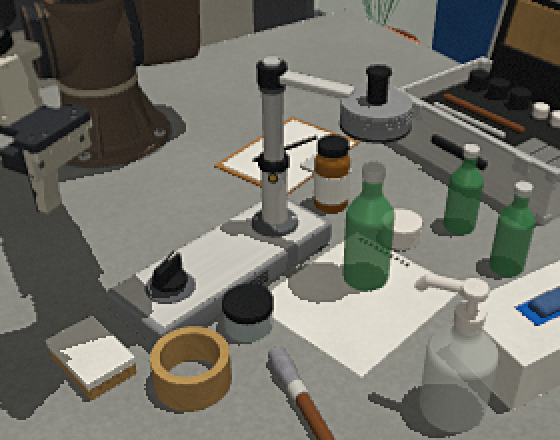

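The bar now lies at -61°, turned about 72° (1.25 rad), and is back at its original height. The button is out at (273,178), the lamp grip is still over the bottle, and the other things stand where they were. I hand it in.

```bash
python3 -c "
from plant import close_job; print(close_job())"
```

```text
the job is handed in; nothing more can be done
None
```

The job is handed in at about 18 s of the 72 s, verdict not shown: by the last pictures the mast is locked up, the lamp head is within a few mm of the bottle's axis, the switch is turned about 1.25 rad and sprung up, and nothing looks shifted.

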